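Roll the copper drum up the loading ramp onto the bench turning rolls

TASK

Load the lying copper drum onto the bench turning rolls: with the fingers behind it, push it up the loading ramp and over the front wheels until it settles in the nest between the front and rear wheels. Roll it slowly and steadily, fingers staying on it all the way so that it never runs free on the ramp, forwards or back, and push gently: do not pinch, lift or dent it. Leave it resting straight in the nest by itself, and do not disturb the other things on the table.

Things in the scene. Friction and masses are not known exactly. Their poses are not given: they have to be found in the camera images.
- drum: the workpiece: a closed thin-walled copper drum (cylinder), 66 mm in diameter, 110 mm long, 0.28 to 0.49 kg. It lies on the bench before the foot of the ramp, roughly square to it, and rolls freely. Origin at its centre (33 mm above the bench at the start); its own y axis is the axis of the cylinder; its x and z axes turn as it rolls
- deck: the fixed, flat steel loading ramp, rising at 9 degrees (0.157 rad), 124 mm wide between upturned edges 10 mm high. Origin on its surface at the middle of the foot edge, level with the bench; x points up the slope, y across (level), z square to the surface. It ends at x = 0.210 m; its line carries on over the front wheels. Two 12 mm high flared cheeks lead the drum in at the foot
- nest (a point): the centre of the drum when it rests in the nest on all four wheels: midway between the two shafts, on the ramp's centre line, 62.7 mm above the bench. x points level in the direction of the ramp's climb, y across, z up. Once its centre has passed over the front shaft the drum sinks 5 mm into the nest by itself and stays there
- front_shaft (a point): middle of the front wheels' shaft, 20 mm above the bench, 22 mm before the nest point; axes as for the nest. Two rubber wheels 30 mm in diameter and 22 mm wide sit 35 mm either side of this point and turn freely; the line of the ramp surface just touches their tops. Bearings and side frames stand up to 36 mm high, 76 to 94 mm either side
- rear_shaft (a point): middle of the rear wheels' shaft, 20 mm above the bench, 22 mm beyond the nest point; wheels as on the front shaft but held still by their gear. Gearbox and motor (up to 56 mm high) stand beside it, 98 to 144 mm towards the machine's -y
- stop_bar (a point): middle of the level stop bar (13 mm thick rubber sleeve) across the machine beyond the nest, at the height of a resting drum's centre; it clears a resting drum by 2.5 mm. Its posts, 74 mm either side, are 85 mm high
- small_drum: a smaller copper drum, 50 mm in diameter and 70 mm high, standing on end beside the ramp; leave it alone. Origin at the centre of its underside.
- collar: a brass shaft collar, 48 mm across and 18 mm high, lying flat beside the ramp; leave it alone. Origin at the centre of its underside.
- spanner: a steel spanner lying beside the ramp; leave it alone. Origin under its middle.
- mug: a white mug, 82 mm across and 90 mm high, at the left of the table; leave it alone. Origin at the centre of its underside.
- hammer: a hammer lying at the left of the table; leave it alone. Origin under its middle.
- tape: a tape measure, 65 x 32 x 60 mm, standing at the right of the table; leave it alone. Origin at the centre of its underside.
- wax_tin: a round tin, 72 mm across and 55 mm high, at the right of the table; leave it alone. Origin at the centre of its underside.

How it is judged:
On the way, in this order (a step that is already met when the one before it is completed fails the run):
1. the drum is part-way up the ramp, lying on it, with the robot pushing it (x of drum in the frame of deck between 0.07 and 0.17 m and z of drum in the frame of deck below 0.038 m and contact force between any of the fingers, the arm and drum above 0.05 N).
2. the drum lies in the nest on the wheels (x of drum in the frame of nest between -0.005 and 0.005 m and y of drum in the frame of nest between -0.01 and 0.01 m and z of drum in the frame of nest between -0.004 and 0.004 m), for 0.2 s.
At the end, for the whole second after the job is handed in: The drum rests by itself on all four wheels: its centre within 5 mm of the nest point along the ramp's direction, 10 mm across and 4 mm in height, its axis within 0.06 rad of the wheels' axis, at rest (under 0.01 m/s and 0.2 rad/s) (all of step 2 and angle between the y axis of drum and the y axis of nest, either way round below 0.06 rad and linear speed of drum below 0.01 m/s and angular speed of drum below 0.2 rad/s); the robot touches nothing.
It fails at once if the drum is lifted more than 10 mm off the bench and the ramp (height (world z) of drum above 0.043 m and z of drum in the frame of deck above 0.043 m).
It fails at once if the drum is pinched or rammed: more than 25 N from the fingers (contact force between the fingers and drum above 25 N).
It fails at once if the drum runs free on the ramp: faster than 0.15 m/s with nothing of the robot touching it (x of drum in the frame of deck between 0.02 and 0.2 m and linear speed of drum above 0.15 m/s and not (contact force between any of the fingers, the arm and drum above 0.05 N)).
It fails at once if another thing on the table is moved more than 15 mm (distance of any of small_drum, collar, spanner, mug, hammer, tape, wax_tin from where it was at the start of the episode above 0.015 m).
It also fails if it takes over 45 s, if anything falls off the work surface, if the arm or the gripper's body presses on something with over 40 N, if the wrist force passes 120 N, or if a joint passes its speed limit or range.

ROBOT

A 6-joint arm with a two-finger parallel gripper is mounted at the origin on the work surface. World frame = base frame: x ahead of the robot, y to its left, z up, the work surface at z = 0. Lengths are in m, angles in rad, forces in N, time in s.
With the tool pointing down it reaches from about 0.35 to 0.975 m from the base axis. Payload 4.9 kg.
Tool frame: the origin (TCP) lies midway between the tips of the shut fingers; the grasp point (between the pads) lies 19 mm behind it; z points along the fingers, y is the line along which they close (so a half turn about z gives the same grasp; the last joint's range is limited). The gripper opens to 85 mm and grips with 20 to 120 N. Pads are 22 mm wide; open, the fingers measure 114 mm over their backs; the gripper's body (76 mm by 85 mm) begins 54 mm behind the grasp point. The pads swing forward as they close: fully open they stand 13 mm farther back than shut.
Start: joints at [-1.401, 0.053, 1.613, -0, 1.476, -0.119], TCP at [0.178, -0.599, 0.231] pointing down, gripper open.
Joint ranges: [-3.01, 3.01], [-1.01, 2.22], [0.06, 2.58], [-1.02, 4.17], [0.09, 2.62], [-3.14, 3.14]. Speed limits (rad/s): [2.57, 2.57, 3.14, 3.14, 3.14, 3.14].

INTERFACE

Orientations are given as a rotation vector (axis times angle).
In Python, from station import ctrl gives the robot as it stands.
- The arm moves only by the shell command python3 -m handwheel 'ROWS' [FORCE]. ROWS is JSON, a list of rows, each an object with "gripper": the gripper command: -1 is fully open, 1 is shut, values between are in proportion; "offset": the shift along the tool's x, y, z in mm, a list of three; "rotation": the turn, a rotation vector about the tool's x, y, z in rad, a list of three. A call has exactly 8 rows; each row is the pose to reach, as a shift and turn from the pose commanded when the call began, along the tool's axes at that moment; what a row does not reach only later rows make up. A row lasts 1/8 s, in which the tool goes at most 62.5 mm and 10.7 degrees, less where a joint would pass 70% of its speed; a pose out of reach is approached as far as the arm can. A call with a gripper value outside its range is refused whole. The fingers move at their own pace and stop on an object; FORCE is the grip in N (left out, the last holds). Time passes only in rows, so rows that repeat a pose let the fingers close, or fill a call up. It gives the time, the measured TCP pose, the force, the opening and the grip force at its end, in the units of the state.
- ctrl.get_obs(): the state, without advancing time (a new reading comes with each control period).
- ctrl.get_image(name): name is "scene" or "top" or "wrist"; returns a dict with "image" (420x560x3 uint8, red, green, blue), "fovy" (degrees; the focal length in pixels is half the picture's height over the tangent of half this angle, whatever the lens; pixels are square), "cx", "cy" (the principal point, pixels), "k1" (the pictures are not rectified: a ray, as slopes to the right and down, at radius r is drawn at 1 + k1 r^2 times it, then the intrinsics apply), "xyz" and "attitude" of the camera in the world. Camera axes: x right, y up, looking along -z (the intrinsics and any distortion apply to the point x, -y, -z); pixel columns grow to the right and rows downward; lengths in m; the calibration is good to about 2 mm. A picture is of the moment at which its call begins. There is no depth.
- ctrl.finish_job(): hands the job in; it is judged then, once.
The state is a dict: "t": time; "q": joint angles; "dq": joint speeds; "effort": joint torques, N m; "tool_pos": TCP position; "tool_rot": TCP orientation; "contact_force": force on the tool from outside, world axes, zero at the start; "wrist_torque": the same for the moment, N m; "opening": finger opening in m; "grip_force": force on a finger pad.
Only numpy, scipy, OpenCV 4.12 (cv2) and the standard library are available. Lean on these libraries where they do the work, as an engineer would, in place of code of your own. Each camera call takes 0.05 s, during which the arm holds its last target. There are 200 camera calls.

## Working session

There is one attempt and no reset: what is moved stays moved. The work goes in short steps, Python scripts to look and compute and a shell command to move; the robot and the scene stay as the last step left them, time stands still between calls to the robot, and variables do not carry over. Pictures are saved under pics/ and viewed, at most 10 in all, crops included, and the job is handed in when it is done.

```bash
mkdir -p pics; ls; cat > h.py <<'E'
import numpy as np, cv2
from scipy.spatial.transform import Rotation as R
from station import ctrl
def cam(n):
    d=ctrl.get_image(n); return d
def Rm(d):
    a=np.array(d["attitude"],float)
    if a.shape==(3,3): return a
    return (R.from_rotvec(a) if a.size==3 else R.from_quat(a)).as_matrix()
def ray(d,u,v):
    f=d["image"].shape[0]/2/np.tan(np.radians(d["fovy"])/2)
    K=np.array([[f,0,d["cx"]],[0,f,d["cy"]],[0,0,1]])
    p=cv2.undistortPoints(np.array([[[u,v]]],float),K,np.array([d["k1"],0,0,0,0.]))[0,0]
    r=Rm(d)@np.array([p[0],-p[1],-1]); return np.array(d["xyz"]),r
def onz(d,u,v,z):
    o,r=ray(d,u,v); return o+r*(z-o[2])/r[2]
def proj(d,P):
    f=d["image"].shape[0]/2/np.tan(np.radians(d["fovy"])/2)
    c=Rm(d).T@(np.array(P)-d["xyz"]); x,y=c[0]/-c[2],-c[1]/-c[2]; k=1+d["k1"]*(x*x+y*y)
    return np.array([d["cx"]+f*k*x,d["cy"]+f*k*y])
E
python3 - <<'E'
from h import *
for n in("top","scene"):
    d=cam(n); cv2.imwrite(f"pics/{n}0.png",d["image"][:,:,::-1]); print(n,{k:v for k,v in d.items() if k!="image"})
    np.save(f"{n}0.npy",d,allow_pickle=True)
o=ctrl.get_obs(); print(o)
E
```

```text
pics
top {'fovy': 57.693846788405665, 'cx': 279.9933869456638, 'cy': 206.14694399616712, 'k1': -0.04014976568008462, 'xyz': array([0.46460059, 0.00365873, 1.3195433 ]), 'attitude': array([ 0.08915104, -0.04367084, -1.58296384])}
scene {'fovy': 53.49888293520838, 'cx': 279.53423293751393, 'cy': 209.12019030624407, 'k1': -0.016025069915645736, 'xyz': array([ 1.65292883, -0.14997145,  0.84090893]), 'attitude': array([0.78148639, 0.67558959, 1.25315442])}
{'t': 0.1, 'q': array([-1.40097760e+00,  5.32896911e-02,  1.61417026e+00, -3.08134202e-05,
        1.47601428e+00, -1.19006555e-01]), 'dq': array([ 9.11950064e-06, -1.17727605e-03, -2.52358195e-03, -9.88021579e-04,
        4.74086037e-04, -1.12744667e-04]), 'effort': array([-7.81183826e-04, -3.94904244e+01, -3.71365643e+01, -2.30302776e-04,
        3.85642677e-03, -7.48483558e-06]), 'tool_pos': array([ 0.17790694, -0.59854547,  0.23017857]), 'tool_rot': array([-3.10702928e+00, -4.51844398e-01,  1.23172516e-04]), 'contact_force': array([0.29086396, 0.04963382, 0.1586663 ]), 'wrist_torque': array([-0.01180946, -0.00731568, -0.03032802]), 'grip_force': 0.0, 'opening': 0.08540822801387016}
```

View pics/top0.png

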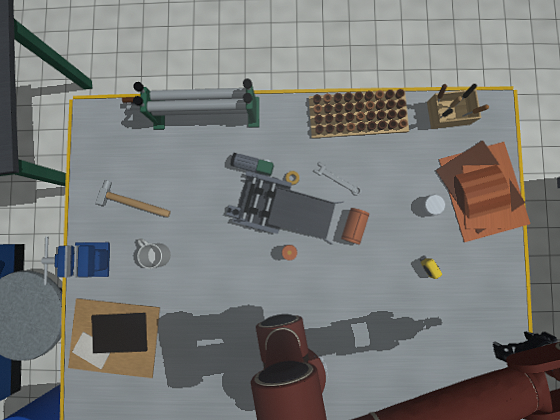

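View pics/scene0.png

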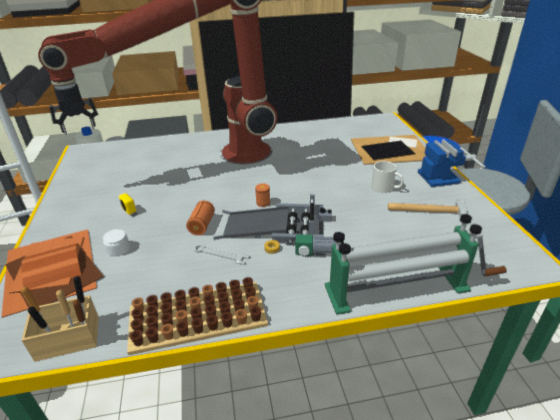

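The top view shows the drum at about (356,226). The ramp runs from its foot near (337,222) leftwards to the wheels at about (245–275,200), with the small drum at (288,253). I'll enlarge both views around the machine.

```bash
python3 - <<'E'
from h import *
d=np.load("top0.npy",allow_pickle=True).item(); c=d["image"][145:275,215:385,::-1]
a=cv2.resize(c,None,fx=4.6,fy=4.6,interpolation=cv2.INTER_CUBIC); cv2.imwrite("pics/topc.png",a)
d=np.load("scene0.npy",allow_pickle=True).item(); c=d["image"][175:275,180:345,::-1]
cv2.imwrite("pics/scc.png",cv2.resize(c,None,fx=4.8,fy=4.8,interpolation=cv2.INTER_CUBIC))
E
```

```text
(no output)
```

View pics/topc.png

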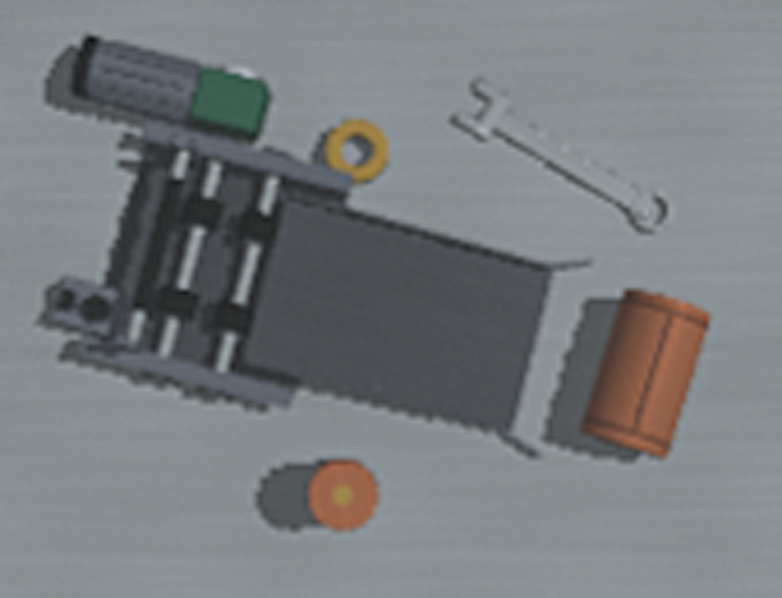

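View pics/scc.png

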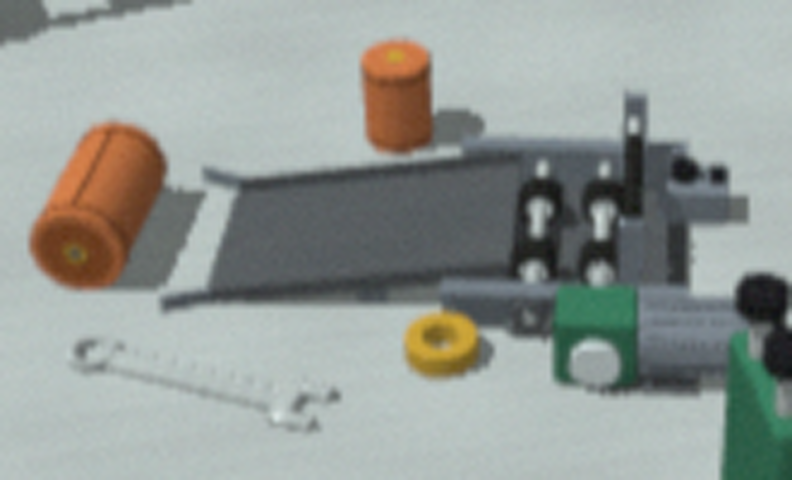

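The top crop shows these positions, in crop pixels:

| Feature | Position (px) |
|---|---|
| Foot edge corners | (548,268), (513,432) |
| Deck end corners | (283,205), (247,365) |
| Front shaft | (270,180) to (225,370) |
| Rear shaft | (213,165) to (167,352) |
| Drum | about (645,373), nearly parallel to the foot |

Next I'll turn these into world positions.

```bash
python3 - <<'E'
from h import *
d=np.load("top0.npy",allow_pickle=True).item()
P=lambda x,y,z: onz(d,215+(x+.5)/4.6-.5,145+(y+.5)/4.6-.5,z)
f1,f2=P(548,268,0),P(513,432,0); e1,e2=P(283,205,.033),P(247,365,.033)
print("foot",f1,f2,np.linalg.norm(f1-f2)); print("end",e1,e2,np.linalg.norm(e1-e2))
F=(f1+f2)/2;E=(e1+e2)/2; print("len",np.linalg.norm(E-F), "dir",np.degrees(np.arctan2(*(E-F)[[1,0]])))
fs=[P(258,222,.035),P(232,318,.035)]; rs=[P(203,207,.035),P(178,302,.035)]
print("wheels",fs,rs,np.linalg.norm(fs[0]-fs[1]))
fm,rm=sum(fs)/2,sum(rs)/2; print("nest",(fm+rm)/2,np.linalg.norm(fm-rm),np.degrees(np.arctan2(*(rm-fm)[[1,0]])), "foot->front",np.linalg.norm((fm-F)[:2]))
im=d["image"]; hsv=cv2.cvtColor(im,cv2.COLOR_RGB2HSV)
m=((hsv[:,:,0]<16)&(hsv[:,:,1]>90)&(hsv[:,:,2]>50)).astype(np.uint8); m[:145]=0;m[275:]=0;m[:,:215]=0;m[:,385:]=0
n,l,s,c=cv2.connectedComponentsWithStats(m)
for i in range(1,n):
    if s[i,4]<60: continue
    ct=cv2.findContours((l==i).astype(np.uint8),0,2)[0][0]; r=cv2.minAreaRect(ct); b=cv2.boxPoints(r)
    print(c[i],s[i],"cent33",onz(d,*r[0],.033), [onz(d,*q,.033)[:2].round(4) for q in b])
    if s[i,4]>400:
        B=[onz(d,*q,.033) for q in b]; a=max((B[1]-B[0],B[2]-B[1]),key=np.linalg.norm); print("axis ang",np.degrees(np.arctan2(a[1],a[0])),np.linalg.norm(B[1]-B[0]),np.linalg.norm(B[2]-B[1]))
o=ctrl.get_obs(); print(R.from_rotvec(o["tool_rot"]).as_matrix().round(3))
E
```

```text
foot [ 0.58521417 -0.14531673  0.        ] [ 0.46242729 -0.11630524  0.        ] 0.12616767961403316
end [0.63186668 0.05266317 0.033     ] [0.51393111 0.08044612 0.033     ] 0.12116390039364971
len 0.2060360586753821 dir 76.03570517884873
wheels [array([0.61925953, 0.07119351, 0.035     ]), array([0.54853574, 0.09103668, 0.035     ])] [array([0.63106405, 0.11179812, 0.035     ]), array([0.5608929 , 0.13076363, 0.035     ])] 0.07345479136330905
nest [0.58993805 0.10119799 0.035     ] 0.04194325473224311 73.26006001833427 foot->front 0.22027686549419137
[355.45641026 225.7008547 ] [342 208  27  36 585] cent33 [ 0.50497205 -0.21203585  0.033     ] [array([ 0.4624, -0.165 ]), array([ 0.5675, -0.2016]), array([ 0.5478, -0.2594]), array([ 0.443 , -0.2225])]
axis ang -19.20935771550744 0.11129973635556911 0.06104839378834536
[289.         251.96319018] [282 245  15  15 163] cent33 [0.41897853 0.0118646  0.033     ] [array([0.4426, 0.0351]), array([ 0.4421, -0.0119]), array([ 0.3954, -0.0112]), array([0.3959, 0.0356])]
[[ 0.959  0.285 -0.   ]
 [ 0.285 -0.959  0.002]
 [ 0.    -0.002 -1.   ]]
```

```bash
python3 -m handwheel '[{"gripper":-0.5,"offset":[47,-26,0],"rotation":[0,0,-0.128]},{"gripper":-0.5,"offset":[95,-53,0],"rotation":[0,0,-0.255]},{"gripper":-0.5,"offset":[142,-79,0],"rotation":[0,0,-0.383]},{"gripper":-0.5,"offset":[189,-105,0],"rotation":[0,0,-0.51]},{"gripper":-0.5,"offset":[237,-131,0],"rotation":[0,0,-0.638]},{"gripper":-0.5,"offset":[284,-158,0],"rotation":[0,0,-0.765]},{"gripper":-0.5,"offset":[331,-184,0],"rotation":[0,0,-0.893]},{"gripper":-0.5,"offset":[379,-210,0],"rotation":[0,0,-1.02]}]'
```

```text
t: 1.1
tool_pos: [0.4823, -0.2883, 0.2308]
tool_rot: [-2.488, -1.917, 0.0]
contact_force: [-0.5, -0.5, 0.3]
opening: 0.0641
grip_force: 0.0
```

```bash
python3 - <<'E'
from h import *
d=cam("wrist"); np.save("wrist0.npy",d,allow_pickle=True); cv2.imwrite("pics/w0.png",d["image"][:,:,::-1]); print({k:v for k,v in d.items() if k!="image"})
o=ctrl.get_obs(); print(o["tool_pos"],R.from_rotvec(o["tool_rot"]).as_matrix().round(4))
E
```

```text
{'fovy': 62.2943469442042, 'cx': 274.83789641855526, 'cy': 207.1850096552472, 'k1': -0.017010439531695943, 'xyz': array([ 0.4997316 , -0.22022047,  0.37333369]), 'attitude': array([-0.27531305,  0.03666522, -0.2547737 ])}
[ 0.48585409 -0.28374486  0.23085728] [[ 0.2474  0.9689  0.0028]
 [ 0.9689 -0.2474  0.0042]
 [ 0.0048  0.0017 -1.    ]]
```

View pics/w0.png

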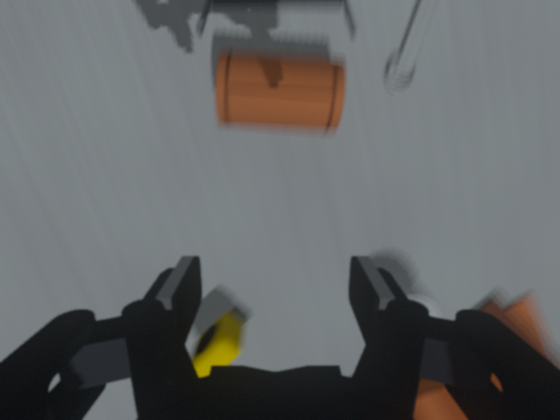

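The wrist view shows the drum at about (281,92), ahead of and between the fingers at (190,258) and (360,258). The fingers are clear behind it, so I'll descend.

```bash
python3 -m handwheel '[{"gripper":-0.5,"offset":[0,0,0],"rotation":[0,0,0]},{"gripper":-0.5,"offset":[0,0,30],"rotation":[0,0,0]},{"gripper":-0.5,"offset":[0,0,70],"rotation":[0,0,0]},{"gripper":-0.5,"offset":[0,0,115],"rotation":[0,0,0]},{"gripper":-0.5,"offset":[0,0,155],"rotation":[0,0,0]},{"gripper":-0.5,"offset":[0,0,190],"rotation":[0,0,0]},{"gripper":-0.5,"offset":[0,0,210],"rotation":[0,0,0]},{"gripper":-0.5,"offset":[0,0,218],"rotation":[0,0,0]}]'
python3 - <<'E'
from h import *
ctrl.get_image("scene");d=cam("wrist"); cv2.imwrite("pics/w1.png",d["image"][:,:,::-1])
o=ctrl.get_obs(); M=R.from_rotvec(o["tool_rot"]).as_matrix(); print(o["tool_pos"],np.degrees(np.arctan2(M[1,0],M[0,0])),M[2].round(3))
u=np.array([.259,.966]);n=np.array([-.966,.259]);F=np.array([.5238,-.1308]); print("tool along,lat",(o["tool_pos"][:2]-F)@u,(o["tool_pos"][:2]-F)@n)
hsv=cv2.cvtColor(d["image"],cv2.COLOR_RGB2HSV); m=((hsv[:,:,0]<16)&(hsv[:,:,1]>110)&(hsv[:,:,2]>50)).astype(np.uint8)
for c in cv2.findContours(m,0,2)[0]:
    if cv2.contourArea(c)>1500:
        r=cv2.minAreaRect(c); b=cv2.boxPoints(r); print(r,[((onz(d,*q,.033)[:2]-F)@u,(onz(d,*q,.033)[:2]-F)@n) for q in b])
        p=onz(d,*r[0],.033)[:2]-F; print("drum",p@u,p@n)
E
```

```text
t: 2.15
tool_pos: [0.4805, -0.2902, 0.0122]
tool_rot: [-2.493, -1.909, 0.001]
contact_force: [0.4, 0.7, 1.2]
opening: 0.0641
grip_force: 0.0
[ 0.48124683 -0.29027828  0.0132234 ] 74.94077137567501 [ 0. -0. -1.]
tool along,lat -0.16507729282403913 -0.00019851584888272433
((288.0, 90.5), (181.0, 458.0), 90.0) [(np.float64(-0.06156139890941344), np.float64(0.06895096010458265)), (np.float64(-0.06152479392153364), np.float64(-0.07530530414615359)), (np.float64(-0.11955580211679369), np.float64(-0.0859564162607118)), (np.float64(-0.11966147240058926), np.float64(0.07845584405080483))]
drum -0.0890069308891833 -0.0034504204678925884
```

View pics/w1.png

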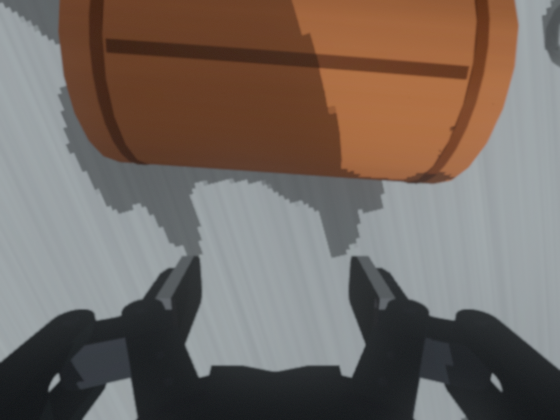

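The wrist view shows the drum's rear edge running from (110,160) to (440,183), turned about 4° and laterally centred within about 4 mm. The finger tips, at (195,258) and (355,258), are about 33 mm behind it. I'll start pushing gently.

```bash
python3 -m handwheel '[{"gripper":-0.5,"offset":[5,0,0],"rotation":[0,0,0]},{"gripper":-0.5,"offset":[11,0,0],"rotation":[0,0,0]},{"gripper":-0.5,"offset":[17,0,0],"rotation":[0,0,0]},{"gripper":-0.5,"offset":[22,0,0],"rotation":[0,0,0]},{"gripper":-0.5,"offset":[26,0,0],"rotation":[0,0,0]},{"gripper":-0.5,"offset":[30,0,0],"rotation":[0,0,0]},{"gripper":-0.5,"offset":[34,0,0],"rotation":[0,0,0]},{"gripper":-0.5,"offset":[38,0,0],"rotation":[0,0,0]}]'
python3 -m handwheel '[{"gripper":-0.5,"offset":[4,0,0],"rotation":[0,0,0]},{"gripper":-0.5,"offset":[8,0,0],"rotation":[0,0,0]},{"gripper":-0.5,"offset":[12,0,0],"rotation":[0,0,0]},{"gripper":-0.5,"offset":[16,0,0],"rotation":[0,0,0]},{"gripper":-0.5,"offset":[20,0,0],"rotation":[0,0,0]},{"gripper":-0.5,"offset":[24,0,0],"rotation":[0,0,0]},{"gripper":-0.5,"offset":[28,0,0],"rotation":[0,0,0]},{"gripper":-0.5,"offset":[32,0,0],"rotation":[0,0,0]}]'
cat > look.py <<'E'
import sys
from h import *
d=cam("wrist"); cv2.imwrite(f"pics/{sys.argv[1]}.png",d["image"][:,:,::-1])
o=ctrl.get_obs(); M=R.from_rotvec(o["tool_rot"]).as_matrix(); u=np.array([.259,.966]);n=np.array([-.966,.259]);F=np.array([.5238,-.1308])
s=(o["tool_pos"][:2]-F)@u; print("t",o["t"],"tool along,lat,z",s,(o["tool_pos"][:2]-F)@n,o["tool_pos"][2],"F",o["contact_force"].round(2))
E
python3 look.py w2
```

```text
t: 3.25
tool_pos: [0.4914, -0.253, 0.0133]
tool_rot: [2.493, 1.912, 0.0]
contact_force: [0.1, 0.6, -0.2]
opening: 0.064
grip_force: 0.0
t: 4.25
tool_pos: [0.4997, -0.222, 0.0133]
tool_rot: [2.493, 1.912, 0.0]
contact_force: [0.5, 0.5, 0.6]
opening: 0.0641
grip_force: 0.1
t 4.3 tool along,lat,z -0.09392112630293348 -0.00026272282461545227 0.013254609705048673 F [-0.52  0.66  0.21]
```

View pics/w2.png

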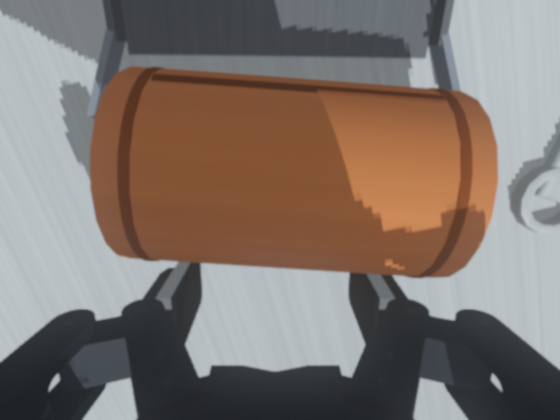

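The wrist view shows the drum touching the fingers at about (190,262) and (360,272). It is some 4 mm right of the ramp's middle, with the ramp edges at x=128 and x=432 at the foot, and it is slightly skewed. I'll carry on to the foot.

```bash
python3 -m handwheel '[{"gripper":-0.5,"offset":[4,0,0],"rotation":[0,0,0]},{"gripper":-0.5,"offset":[8,0,0],"rotation":[0,0,0]},{"gripper":-0.5,"offset":[12,0,0],"rotation":[0,0,0]},{"gripper":-0.5,"offset":[16,0,0],"rotation":[0,0,0]},{"gripper":-0.5,"offset":[20,0,0],"rotation":[0,0,0]},{"gripper":-0.5,"offset":[24,0,0],"rotation":[0,0,0]},{"gripper":-0.5,"offset":[28,0,0],"rotation":[0,0,0]},{"gripper":-0.5,"offset":[32,0,0],"rotation":[0,0,0]}]'
python3 -m handwheel '[{"gripper":-0.5,"offset":[4,0,0],"rotation":[0,0,0]},{"gripper":-0.5,"offset":[8,0,0],"rotation":[0,0,0]},{"gripper":-0.5,"offset":[12,0,0],"rotation":[0,0,0]},{"gripper":-0.5,"offset":[16,0,0],"rotation":[0,0,0]},{"gripper":-0.5,"offset":[20,0,-0.6],"rotation":[0,0,0]},{"gripper":-0.5,"offset":[24,0,-1.2],"rotation":[0,0,0]},{"gripper":-0.5,"offset":[28,0,-1.9],"rotation":[0,0,0]},{"gripper":-0.5,"offset":[32,0,-2.5],"rotation":[0,0,0]}]'
python3 look.py w3
```

```text
t: 5.3
tool_pos: [0.5082, -0.1915, 0.0136]
tool_rot: [2.492, 1.912, -0.0]
contact_force: [0.1, -1.3, 1.3]
opening: 0.064
grip_force: 0.6
t: 6.3
tool_pos: [0.5163, -0.1602, 0.0159]
tool_rot: [2.492, 1.912, -0.0]
contact_force: [-1.1, -3.4, 1.5]
opening: 0.0639
grip_force: 1.6
t 6.35 tool along,lat,z -0.02971994810947586 -0.00019451154562505953 0.015800151584334787 F [ 0.59 -0.79  0.84]
```

View pics/w3.png

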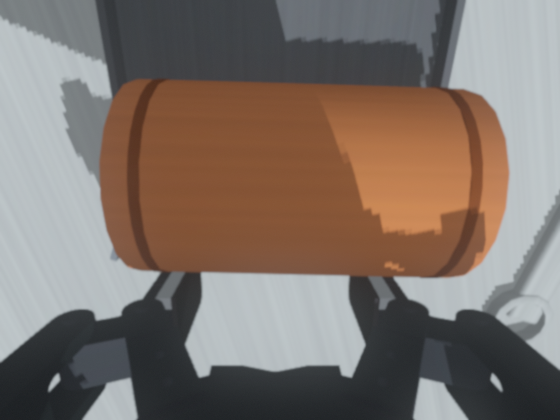

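The wrist view shows the drum spanning x=102 to 508, with its centre about 7 mm right of the ramp's middle, and now nearly square. I'll steer it left with a small counter-clockwise yaw while pushing.

```bash
python3 -m handwheel '[{"gripper":-0.5,"offset":[4,0,-0.6],"rotation":[0,0,-0.015]},{"gripper":-0.5,"offset":[8,0,-1.2],"rotation":[0,0,-0.03]},{"gripper":-0.5,"offset":[12,0,-1.9],"rotation":[0,0,-0.045]},{"gripper":-0.5,"offset":[16,0,-2.5],"rotation":[0,0,-0.06]},{"gripper":-0.5,"offset":[20,0,-3.1],"rotation":[0,0,-0.06]},{"gripper":-0.5,"offset":[24,0,-3.8],"rotation":[0,0,-0.06]},{"gripper":-0.5,"offset":[28,0,-4.4],"rotation":[0,0,-0.06]},{"gripper":-0.5,"offset":[32,0,-5],"rotation":[0,0,-0.06]}]'
python3 -m handwheel '[{"gripper":-0.5,"offset":[4,0,-0.6],"rotation":[0,0,0]},{"gripper":-0.5,"offset":[8,0,-1.2],"rotation":[0,0,0]},{"gripper":-0.5,"offset":[12,0,-1.9],"rotation":[0,0,0]},{"gripper":-0.5,"offset":[16,0,-2.5],"rotation":[0,0,0]},{"gripper":-0.5,"offset":[20,0,-3.1],"rotation":[0,0,0]},{"gripper":-0.5,"offset":[24,0,-3.8],"rotation":[0,0,0]},{"gripper":-0.5,"offset":[28,0,-4.4],"rotation":[0,0,0]},{"gripper":-0.5,"offset":[32,0,-5],"rotation":[0,0,0]}]'
python3 look.py w4
```

```text
t: 7.35
tool_pos: [0.5245, -0.1293, 0.0209]
tool_rot: [-2.434, -1.986, 0.0]
contact_force: [-1.0, -2.9, 1.8]
opening: 0.064
grip_force: 1.7
t: 8.35
tool_pos: [0.531, -0.0979, 0.0259]
tool_rot: [2.434, 1.986, -0.0]
contact_force: [-1.0, -2.8, 2.1]
opening: 0.0639
grip_force: 1.7
t 8.4 tool along,lat,z 0.03425332037944959 0.0017977971115513709 0.02578635754617673 F [ 0.93 -0.38 -0.04]
```

View pics/w4.png

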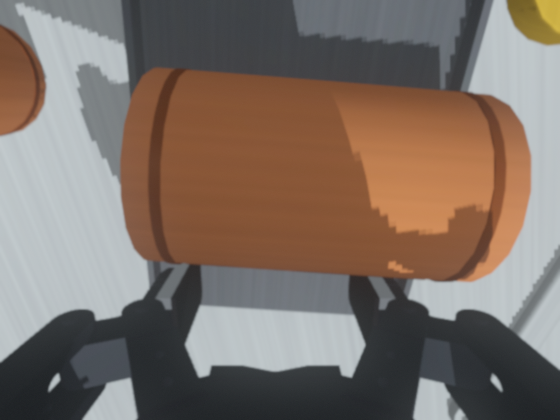

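The wrist view shows the drum (x=122 to 528) running flush along the right ramp edge, about 7 mm off the middle. The edge guides it straight, and 7 mm is still inside the 10 mm tolerance. I'll turn the tool mostly back square and go on up.

```bash
python3 -m handwheel '[{"gripper":-0.5,"offset":[4,0.2,-0.6],"rotation":[0,0,0.01]},{"gripper":-0.5,"offset":[8,0.4,-1.2],"rotation":[0,0,0.02]},{"gripper":-0.5,"offset":[12,0.6,-1.9],"rotation":[0,0,0.03]},{"gripper":-0.5,"offset":[16,0.8,-2.5],"rotation":[0,0,0.03]},{"gripper":-0.5,"offset":[20,1,-3.1],"rotation":[0,0,0.03]},{"gripper":-0.5,"offset":[24,1.2,-3.8],"rotation":[0,0,0.03]},{"gripper":-0.5,"offset":[28,1.4,-4.4],"rotation":[0,0,0.03]},{"gripper":-0.5,"offset":[32,1.6,-5],"rotation":[0,0,0.03]}]'
python3 -m handwheel '[{"gripper":-0.5,"offset":[4,0.1,-0.6],"rotation":[0,0,0]},{"gripper":-0.5,"offset":[8,0.2,-1.2],"rotation":[0,0,0]},{"gripper":-0.5,"offset":[12,0.3,-1.9],"rotation":[0,0,0]},{"gripper":-0.5,"offset":[16,0.4,-2.5],"rotation":[0,0,0]},{"gripper":-0.5,"offset":[20,0.5,-3.1],"rotation":[0,0,0]},{"gripper":-0.5,"offset":[24,0.6,-3.8],"rotation":[0,0,0]},{"gripper":-0.5,"offset":[28,0.7,-4.4],"rotation":[0,0,0]},{"gripper":-0.5,"offset":[32,0.8,-5],"rotation":[0,0,0]}]'
python3 look.py w5
```

```text
t: 9.4
tool_pos: [0.539, -0.0669, 0.0308]
tool_rot: [-2.464, -1.949, -0.0]
contact_force: [0.1, -2.7, 1.8]
opening: 0.064
grip_force: 1.3
t: 10.4
tool_pos: [0.5471, -0.0359, 0.0358]
tool_rot: [-2.464, -1.949, 0.0]
contact_force: [-0.3, -2.4, 2.3]
opening: 0.0641
grip_force: 1.3
t 10.45 tool along,lat,z 0.09829591604331518 0.002182210497754536 0.03583578227094246 F [-0.27  0.26 -0.29]
```

View pics/w5.png

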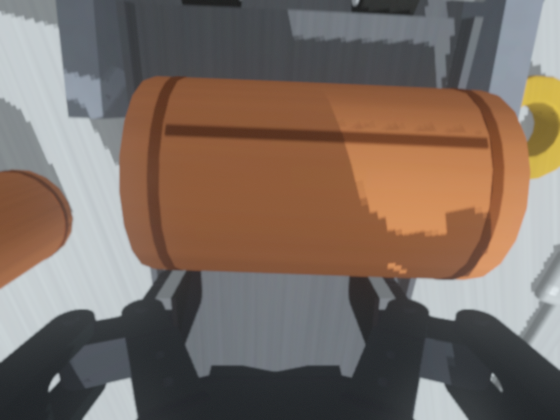

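The wrist view shows the drum (x=122 to 528) nearly square, with its rear edge running from (160,270) to (470,277). The wheels are appearing at the top, near (215,3) and (385,5). I'll keep going steadily.

```bash
python3 -m handwheel '[{"gripper":-0.5,"offset":[4,0.1,-0.6],"rotation":[0,0,0]},{"gripper":-0.5,"offset":[8,0.2,-1.2],"rotation":[0,0,0]},{"gripper":-0.5,"offset":[12,0.3,-1.9],"rotation":[0,0,0]},{"gripper":-0.5,"offset":[16,0.4,-2.5],"rotation":[0,0,0]},{"gripper":-0.5,"offset":[20,0.5,-3.1],"rotation":[0,0,0]},{"gripper":-0.5,"offset":[24,0.6,-3.8],"rotation":[0,0,0]},{"gripper":-0.5,"offset":[28,0.7,-4.4],"rotation":[0,0,0]},{"gripper":-0.5,"offset":[32,0.8,-5],"rotation":[0,0,0]}]'
python3 -m handwheel '[{"gripper":-0.5,"offset":[4,0.1,-0.6],"rotation":[0,0,0]},{"gripper":-0.5,"offset":[8,0.2,-1.2],"rotation":[0,0,0]},{"gripper":-0.5,"offset":[12,0.3,-1.9],"rotation":[0,0,0]},{"gripper":-0.5,"offset":[16,0.4,-2.5],"rotation":[0,0,0]},{"gripper":-0.5,"offset":[19,0.5,-3.1],"rotation":[0,0,0]},{"gripper":-0.5,"offset":[22,0.6,-3.5],"rotation":[0,0,0]},{"gripper":-0.5,"offset":[25,0.7,-4],"rotation":[0,0,0]},{"gripper":-0.5,"offset":[28,0.8,-4.4],"rotation":[0,0,0]}]'
python3 -m handwheel '[{"gripper":-0.5,"offset":[2.5,0.1,-0.3],"rotation":[0,0,0]},{"gripper":-0.5,"offset":[5,0.1,-0.5],"rotation":[0,0,0]},{"gripper":-0.5,"offset":[7.5,0.2,-0.6],"rotation":[0,0,0]},{"gripper":-0.5,"offset":[10,0.2,-0.6],"rotation":[0,0,0]},{"gripper":-0.5,"offset":[12,0.3,-0.6],"rotation":[0,0,0]},{"gripper":-0.5,"offset":[14,0.3,-0.6],"rotation":[0,0,0]},{"gripper":-0.5,"offset":[16,0.4,-0.6],"rotation":[0,0,0]},{"gripper":-0.5,"offset":[18,0.4,-0.6],"rotation":[0,0,0]}]'
cat > meas.py <<'E'
from h import *
u=np.array([.259,.966]);n=np.array([-.966,.259]);F=np.array([.5238,-.1308])
o=ctrl.get_obs(); s=(o["tool_pos"][:2]-F); print("t",o["t"],"tool",s@u,s@n,o["tool_pos"][2],"F",o["contact_force"].round(2),o["grip_force"])
for nm in("wrist","top","scene"):
    d=cam(nm); cv2.imwrite(f"pics/m_{nm}_{int(o['t']*100)}.png",d["image"][:,:,::-1])
    hsv=cv2.cvtColor(d["image"],cv2.COLOR_RGB2HSV); m=((hsv[:,:,0]<16)&(hsv[:,:,1]>110)&(hsv[:,:,2]>45)).astype(np.uint8)
    a,b=proj(d,[*(F+.244*u),.0627])
    for c in cv2.findContours(m,0,2)[0]:
        r=cv2.minAreaRect(c)
        if cv2.contourArea(c)>60 and np.hypot(r[0][0]-a,r[0][1]-b)<(200 if nm=="wrist" else 40):
            p=onz(d,*r[0],.0627)[:2]-F; B=[onz(d,*q,.0627)[:2]-F for q in cv2.boxPoints(r)]
            print(nm,"px",np.round(r[0],1),np.round(r[1],1),round(r[2],1),"expect",round(a,1),round(b,1),"drum along,lat",p@u,p@n,[ (round(q@u,4),round(q@n,4)) for q in B])
E
python3 meas.py
```

```text
t: 11.45
tool_pos: [0.5552, -0.005, 0.0408]
tool_rot: [-2.464, -1.949, 0.0]
contact_force: [-0.2, -2.0, 2.2]
opening: 0.0637
grip_force: 1.3
t: 12.45
tool_pos: [0.5622, 0.0225, 0.0449]
tool_rot: [-2.463, -1.949, -0.0]
contact_force: [0.5, -0.0, -0.1]
opening: 0.0637
grip_force: 0.0
t: 13.45
tool_pos: [0.567, 0.0395, 0.0458]
tool_rot: [-2.464, -1.949, -0.0]
contact_force: [0.1, -0.7, 0.8]
opening: 0.0639
grip_force: 0.0
t 13.45 tool 0.1756719064864578 0.0023933822272106872 0.04579540428379862 F [ 0.12 -0.71  0.83] 0.0
wrist px [328.7 173.6] [415.1 196. ] 2.3 expect 289.3 114.4 drum along,lat 0.22357776785651293 -0.015280351276175136 [(np.float64(0.1853), np.float64(0.0656)), (np.float64(0.2579), np.float64(0.0562)), (np.float64(0.2572), np.float64(-0.0861)), (np.float64(0.1829), np.float64(-0.1007))]
scene px [295.7 213.5] [20.8 35.2] 4.8 expect 300.0 211.5 drum along,lat 0.2307815344912666 -0.011628935509628749 [(np.float64(0.1983), np.float64(-0.0997)), (np.float64(0.1963), np.float64(0.0951)), (np.float64(0.267), np.float64(0.0867)), (np.float64(0.2612), np.float64(-0.1057))]
```

```bash
python3 -m handwheel '[{"gripper":-0.5,"offset":[1.5,0,0],"rotation":[0,0,0]},{"gripper":-0.5,"offset":[3,0.1,0],"rotation":[0,0,0]},{"gripper":-0.5,"offset":[4.5,0.1,0],"rotation":[0,0,0]},{"gripper":-0.5,"offset":[6,0.1,0],"rotation":[0,0,0]},{"gripper":-0.5,"offset":[7.5,0.2,0],"rotation":[0,0,0]},{"gripper":-0.5,"offset":[9,0.2,0],"rotation":[0,0,0]},{"gripper":-0.5,"offset":[10.5,0.2,0],"rotation":[0,0,0]},{"gripper":-0.5,"offset":[12,0.2,0],"rotation":[0,0,0]}]'
python3 meas.py
```

```text
t: 14.6
tool_pos: [0.5699, 0.051, 0.0458]
tool_rot: [-2.464, -1.949, 0.0]
contact_force: [0.1, -0.2, 1.1]
opening: 0.0637
grip_force: 0.0
t 14.6 tool 0.18756810491059175 0.002586042454265247 0.04579345261031462 F [ 0.11 -0.24  1.06] 0.0
wrist px [328.  155.2] [403.3 190. ] 2.5 expect 288.4 148.7 drum along,lat 0.2421589896201254 -0.014378345929783334 [(np.float64(0.2065), np.float64(0.0629)), (np.float64(0.2749), np.float64(0.0542)), (np.float64(0.2738), np.float64(-0.0826)), (np.float64(0.2038), np.float64(-0.0956))]
scene px [298.2 214.3] [20.6 35.2] 7.1 expect 300.0 211.5 drum along,lat 0.2389369923365192 -0.015724875545492553 [(np.float64(0.2042), np.float64(-0.1011)), (np.float64(0.2079), np.float64(0.0926)), (np.float64(0.2776), np.float64(0.0792)), (np.float64(0.2662), np.float64(-0.1111))]
```

The drum has run ahead by about 6 mm and dropped, which is what settling into the nest should look like. I'll back the fingers off straight, then go up and away so the top camera can check it.

```bash
python3 -m handwheel '[{"gripper":-0.5,"offset":[-4,0,0],"rotation":[0,0,0]},{"gripper":-0.5,"offset":[-12,0,-1],"rotation":[0,0,0]},{"gripper":-0.5,"offset":[-24,0,-3],"rotation":[0,0,0]},{"gripper":-0.5,"offset":[-40,0,-10],"rotation":[0,0,0]},{"gripper":-0.5,"offset":[-60,0,-30],"rotation":[0,0,0]},{"gripper":-0.5,"offset":[-85,0,-60],"rotation":[0,0,0]},{"gripper":-0.5,"offset":[-105,0,-100],"rotation":[0,0,0]},{"gripper":-0.5,"offset":[-120,0,-140],"rotation":[0,0,0]}]'
python3 -m handwheel '[{"gripper":-0.5,"offset":[-40,0,-30],"rotation":[0,0,0]},{"gripper":-0.5,"offset":[-80,0,-50],"rotation":[0,0,0]},{"gripper":-0.5,"offset":[-120,0,-50],"rotation":[0,0,0]},{"gripper":-0.5,"offset":[-160,0,-50],"rotation":[0,0,0]},{"gripper":-0.5,"offset":[-200,0,-50],"rotation":[0,0,0]},{"gripper":-0.5,"offset":[-230,0,-50],"rotation":[0,0,0]},{"gripper":-0.5,"offset":[-250,0,-50],"rotation":[0,0,0]},{"gripper":-0.5,"offset":[-250,0,-50],"rotation":[0,0,0]}]'
python3 - <<'E'
from h import *
d=cam("top"); np.save("top1.npy",d,allow_pickle=True); d0=np.load("top0.npy",allow_pickle=True).item()
u=np.array([.259,.966]);n=np.array([-.966,.259]);F=np.array([.5238,-.1308])
im=d["image"]; cv2.imwrite("pics/top1.png",im[:,:,::-1])
hsv=cv2.cvtColor(im,cv2.COLOR_RGB2HSV)
m=((hsv[:,:,0]<16)&(hsv[:,:,1]>90)&(hsv[:,:,2]>50)).astype(np.uint8); m[:145]=0;m[290:]=0;m[:,:200]=0;m[:,385:]=0
for c in cv2.findContours(m,0,2)[0]:
    if cv2.contourArea(c)<60: continue
    r=cv2.minAreaRect(c); p=onz(d,*r[0],.0627)[:2]-F; B=[onz(d,*q,.0627)[:2] for q in cv2.boxPoints(r)]; a=max((B[1]-B[0],B[2]-B[1]),key=np.linalg.norm)
    print("px",r,"along,lat",p@u,p@n,"axis",np.degrees(np.arctan2(a[1],a[0])),[(round((q-F)@u,4),round((q-F)@n,4)) for q in B])
# visible bits of the machine beside the drum, as profiles across (lat) at nest: deck side edges before it, frames
for s,z in((.10,.016),(.15,.024),(.222,.036),(.244,.036),(.266,.036)):
    row=[]
    for l in np.arange(-.11,.111,.004):
        q=proj(d0,[*(F+s*u+l*n),z]); g=cv2.getRectSubPix(cv2.cvtColor(d0["image"],cv2.COLOR_RGB2GRAY),(1,1),tuple(map(float,q)))[0,0]; row.append(int(g))
    print(s,row)
E
```

```text
t: 15.75
tool_pos: [0.5416, -0.0676, 0.1875]
tool_rot: [2.464, 1.948, 0.0]
contact_force: [-0.0, -1.4, -0.1]
opening: 0.0646
grip_force: 0.0
t: 16.75
tool_pos: [0.4842, -0.3103, 0.236]
tool_rot: [-2.466, -1.947, -0.0]
contact_force: [-0.6, 0.8, -0.6]
opening: 0.0642
grip_force: 0.0
px ((289.5, 252.0), (14.0, 13.0), 90.0) along,lat 0.10916831792816091 0.13673490643186748 axis 179.12922460070757 [(np.float64(0.1354), np.float64(0.1199)), (np.float64(0.0941), np.float64(0.1093)), (np.float64(0.083), np.float64(0.1535)), (np.float64(0.1242), np.float64(0.1641))]
px ((261.9769287109375, 198.5845947265625), (19.382978439331055, 34.292964935302734), 15.255120277404785) along,lat 0.24092997108838177 -0.011486082072556122 axis -15.586347501634203 [(np.float64(0.2739), np.float64(0.0449)), (np.float64(0.2727), np.float64(-0.0695)), (np.float64(0.2079), np.float64(-0.0681)), (np.float64(0.2095), np.float64(0.046))]
0.1 [143, 142, 141, 142, 140, 140, 142, 141, 141, 142, 136, 89, 66, 81, 76, 77, 77, 78, 78, 77, 78, 77, 78, 78, 79, 79, 79, 78, 79, 79, 79, 78, 78, 79, 79, 79, 79, 78, 77, 79, 79, 79
[... 371 characters left out ...]
 95, 95, 93, 97, 99, 85, 43, 42, 44, 44, 45, 67, 98, 108, 105, 103, 107, 107, 107, 111, 112, 108, 118, 85, 41, 44, 47, 43, 58, 109, 121, 118, 125, 123, 118, 124, 112, 100, 102, 92, 77, 79, 113, 145, 142, 142]
0.244 [85, 75, 54, 60, 90, 103, 99, 97, 73, 50, 55, 71, 73, 73, 72, 73, 72, 73, 68, 66, 66, 73, 70, 73, 74, 74, 74, 74, 76, 75, 74, 74, 74, 77, 75, 64, 60, 69, 69, 73, 76, 74, 76, 75, 74, 77, 95, 102, 101, 95, 84, 110, 135, 142, 140, 142]
0.266 [84, 74, 48, 54, 79, 101, 101, 95, 76, 89, 85, 83, 87, 90, 89, 70, 41, 45, 45, 45, 46, 72, 97, 97, 98, 102, 98, 99, 103, 102, 102, 105, 106, 70, 42, 45, 47, 44, 63, 103, 113, 114, 112, 114, 118, 115, 111, 101, 100, 86, 76, 98, 144, 145, 142, 141]
```

```bash
python3 - <<'E'
from h import *
d=cam("top"); s_=cam("scene"); u=np.array([.259,.966]);n=np.array([-.966,.259]);F=np.array([.5238,-.1308])
def sat(d): a=d["image"].astype(np.float32); return a[:,:,0]-a[:,:,2]
def prof(d,al,z,ls):
    S=sat(d); return np.array([cv2.getRectSubPix(S,(1,1),tuple(map(float,proj(d,[*(F+al*u+l*n),z]))))[0,0] for l in ls])
for nm,c in(("top",d),("scene",s_)):
  for al in(.236,.241,.246):
    out=[]
    for lo,hi,flip in((-.095,-.03,0),(.02,.08,1)):
        ls=np.arange(lo,hi,.0005); p=prof(c,al,.0957,ls); h=(p[:5].mean()+p[-5:].mean())/2 if not flip else (p[:5].mean()+p[-5:].mean())/2
        k=np.argmax(p>h) if not flip else np.argmax(p<h); out.append((round(ls[k],4),int(p[0]),int(p[-1])))
    print(nm,al,out)
S=s_["image"]; a,b=map(int,proj(s_,[*(F+.244*u-.0665*n),.0627])); print("end face exp px",a,b)
cv2.imwrite("pics/s1.png",S[:,:,::-1]); y=S.astype(int); R_,G,B_=y[:,:,0],y[:,:,1],y[:,:,2]
print("G/R ratio x100\n",(100*G/np.maximum(R_,1)).astype(int)[b-10:b+11,a-10:a+11])
E
```

```text
top 0.236 [(np.float64(-0.064), -14, 91), (np.float64(0.0475), 92, -16)]
top 0.241 [(np.float64(-0.064), -13, 84), (np.float64(0.047), 88, -16)]
top 0.246 [(np.float64(-0.064), -12, 75), (np.float64(0.0475), 77, -16)]
scene 0.236 [(np.float64(-0.067), 81, 136), (np.float64(0.042), 135, -7)]
scene 0.241 [(np.float64(-0.0685), 76, 127), (np.float64(0.042), 133, -8)]
scene 0.246 [(np.float64(-0.0705), 77, 122), (np.float64(0.04), 123, -8)]
end face exp px 299 223
G/R ratio x100
 [[ 60  58  59  59  58  58  57  57  57  58  58  58  60  59  59  59  60  60
   57  62  82]
 [ 58  59  58  57  57  57  57  58  58  58  59  57  57  58  59  59  58  59
   58  60  82]
 [ 58  58  57  58  60  58  58  58  59  58  58  58  60  58  58  57  57  58
   60  61  80]
 [ 57  57  58  57  58  57  60  58  59  60  59  57  58  57  58  59  58  59
   59  62  81]
 [ 57  58  59  58  60  59  60  58  57  60  58  57  58  58  58  58  58  60
   61  63  72]
 [ 59  59  60  58  58  56  53  55  54  55  58  55  56  58  58  59  61  58
   59  65  87]
 [ 60  59  57  58  54  54  57  56  59  58  54  56  56  58  58  60  59  60
   57  62  
[... 550 characters left out ...]
3  57  56  56  59  62  70  71  67  57  57  56  57  56  57  60
   61  84 107]
 [ 58  58  56  56  55  57  55  58  59  60  58  54  56  55  53  56  60  58
   64  94 108]
 [ 63  60  59  58  57  56  56  56  56  56  56  55  58  60  56  58  61  60
   63 105 111]
 [ 87  78  68  62  59  56  54  55  57  58  55  54  56  57  59  60  70  77
   95 103 107]
 [106 101  90  76  67  59  59  55  58  56  55  56  60  61  68  78  89 103
  104 107 108]
 [105 105 103  93  86  65  61  63  64  62  61  61  65  74  89 101 102 105
  103 104 105]
 [107 106 105 104 104  90  76  72  73  70  68  76  82 100 103 103 103 108
  106 102 108]
 [108 107 105 104 109 108 102 105 105 108 110 120 114 117 109 108 108 109
  112 113 109]]
```

Measured against the wheels in the same top view, the drum matches the nest along the ramp (0.241 m for both). It is about 6–7 mm off across (limit 10 mm) and within about 0.02 rad of square, with the fingers well clear. I'm handing it in.

```bash
python3 -c "
from station import ctrl
print(ctrl.finish_job())"
```

```text
the job is handed in; nothing more can be done
None
```

The drum is resting by itself in the nest and the job is handed in: it sits about 6–7 mm off centre across (limit 10 mm) and about 0.02 rad from square (limit 0.06). The verdict was not shown, the highest push force I read was about 4 N (limit 25 N), and I did not re-measure the other things after the move.

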